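# Seat a bauble holder in the decorating spindle

### The job

Lift the green-topped bauble holder out of its wooden rack and seat its tapered shank in the decorating spindle: feel for the two brass dogs with the slots of its flange, then push it fully home, so that the flange lies flat on the spindle face with the dogs in the slots, and let go. Work gently: never ram or drop the holder onto the spindle, and leave the orange-topped spare and everything else where it is.

Things in the scene. Friction and masses are not known exactly. Their poses are not given: they have to be found in the camera images.
- holder: The loose green-topped bauble holder, 0.28 to 0.46 kg, upright, 105 mm long. Origin on its axis at the underside of its flange, z up. The aluminium flange is 60 mm across, 12 mm thick, with two open-ended slots 14 mm wide through its whole thickness, one towards +x and one towards -x, from radius 18 mm to the rim. Half a turn makes no difference.
- holder_grip (a point): Centre of the holder's steel gripping block, on its axis, 33 mm above the flange's underside. The block is 36 x 36 mm, its sides parallel to the holder's x and y, from 12 to 54 mm above the flange's underside; on it sits the green round cup, 35 mm across, up to 60 mm.
- holder_tip (a point): Tip of the holder's steel tapered shank, 45 mm below the flange's underside. The shank is 30 mm across at the flange and narrows to 20 mm near the tip.
- spare: The spare holder, to be left alone: same form and origin, but an orange cup and a plain round flange without slots. It stands in the rack's other hole, 120 mm away.
- rack: Fixed light-wood block, 110 (x) x 230 (y) x 55 (z) mm, origin at the centre of its underside. Two vertical through holes, 35 mm across, at y = -60 and +60 mm; each holder's flange rests on the block's top, 55 mm above the table. Which holder is in which hole varies.
- unit: Fixed decorating spindle: grey housing 140 x 140 x 85 mm on a dark foot 160 mm square, origin at the centre of its underside, x pointing away from the button panel. In its top stands a round steel spindle nose, 63 mm across, its flat face 100 mm above the table. The nose turns stiffly about the vertical (0.4 N m) and stays where it is left.
- mouth (a point): Centre of the spindle face on the spindle's axis, 100 mm above the table; axes as the unit's. The holder is home when its origin is here. The taper bore leaves about 1 mm all round the seated shank. More than 40 N between holder and spindle is ramming.
- dog_tops (a point): Point on the spindle's axis level with the tops of the two brass dogs, 8 mm above the face; axes as the unit's. The dogs stand on either side of the bore, radius 20 to 31 mm, 12 mm wide, tops round. The line through them is turned 0.2 to 1.2 rad anticlockwise (seen from above) from the unit's x axis: how far is not measured, to be felt. A flange resting on the dogs stands 8 mm too high.
- plug_top (a point): Point on the spindle's axis 40 mm below the face, in the bore, where the black friction plug stands at the start. The shank's tip meets it 5 mm before home. Pushing it down takes about 8 N, more than the holder's weight, and more if pushed fast (damped, 150 N s/m); it then stays down.
- brush_pot: Dark pot with brushes, 64 mm across, 90 mm high, brushes to 170 mm; origin at its underside. Leave alone.
- paint_jar_blue: Blue paint jar, closed, 52 mm across, 60 mm high; origin at its underside. Leave alone.
- paint_jar_white: White paint jar, closed, 52 mm across, 60 mm high; origin at its underside. Leave alone.
- bauble_red: Red bauble, 70 mm ball with a brass cap, on a wooden ring; origin at the ball's centre. Leave alone.
- bauble_green: Green bauble, 70 mm ball with a brass cap, on a wooden ring; origin at the ball's centre. Leave alone.
- bauble_red_nest: Wooden ring under the red bauble, 54 mm across, 12 mm high; origin at its underside. Leave alone.
- bauble_green_nest: Wooden ring under the green bauble, 54 mm across, 12 mm high; origin at its underside. Leave alone.
Things that resemble listed ones, but are neither listed nor needed, are in the scene too. Leave any blue or purple look-alike of the holder alone.

How it is judged:
By the outcome, as a careful person would: the job done as asked, in the order asked, and still so for the second after the job is handed in, with the robot touching nothing.
It also fails if it takes over 72 s, if anything falls off the work surface, if the arm or the gripper's body presses on something with over 40 N, if the wrist force passes 120 N, or if a joint passes its speed limit or range.

### The arm

A 6-joint arm with a two-finger parallel gripper is mounted at the origin on the work surface. World frame = base frame: x ahead of the robot, y to its left, z up, the work surface at z = 0. Lengths are in m, angles in rad, forces in N, time in s.
With the tool pointing down it reaches from about 0.35 to 0.775 m from the base axis. Payload 7.3 kg.
Tool frame: the origin (TCP) lies at the very end of the fingers, on their centre line; the grasp point (between the pads) lies 19 mm behind it; z points along the fingers, y is the line along which they close (so a half turn about z gives the same grasp; the last joint's range is limited). The gripper opens to 92 mm and grips with 3 to 60 N. Pads are 19 mm wide; open, the fingers measure 130 mm over their backs; the gripper's body (75 mm by 190 mm) begins 47 mm behind the grasp point.
Start: joints at [-1.456, 0.342, 1.524, -0, 1.275, -0.146], TCP at [0.135, -0.507, 0.227] pointing down, gripper open.
Joint ranges: [-2.53, 2.53], [-0.77, 2.02], [0.04, 2.7], [-1, 4.14], [0.28, 2.66], [-3.11, 3.11]. Speed limits (rad/s): [2.57, 2.57, 3.14, 3.14, 3.14, 3.14].

### API

Orientations are given as [roll, pitch, yaw] about the fixed x, y, z axes, in that order (R = Rz(yaw) Ry(pitch) Rx(roll)).
In Python, from cell import robot gives the robot as it stands.
- The arm moves only by the tool apply_moves, never from a script. Its argument "rows" is a list of rows, each an object with "xyz": the shift along the tool's x, y, z in mm, a list of three; "turn": the turn about the tool's z in rad. A call has 1 to 10 rows; each row shifts and turns the commanded pose from where the row before left it, along the tool's axes as they then stand; what a row does not reach is not made up. A row lasts 1/8 s, in which the tool goes at most 62.5 mm and 10.7 degrees, less where a joint would pass 70% of its speed; a pose out of reach is approached as far as the arm can. A call with a gripper value outside its range is refused whole. "gripper" is the opening, from 0 (shut) to 1 (fully open), set as the call begins (left out, the last holds). The fingers move at their own pace and stop on an object; "newtons" is the grip in N (left out, the last holds). Time passes only in rows, so rows that do not move let the fingers close. It gives the time, the measured TCP pose, the force and the opening at its end, in the units of the state.
- robot.observe(): the state, without advancing time (a new reading comes with each control period).
- robot.read_camera(name): name is "scene" or "side" or "wrist"; returns a dict with "frame" (384x512x3 uint8, blue, green, red), "mtx" (3x3 intrinsics, pixels), "R" (3x3) and "t" (3): a world point X has camera coordinates R X + t; the wrist camera has in their place "T_tool_cam" (4x4, takes a point from camera to tool coordinates, whose origin is the TCP and whose axes are the flange's). Camera axes: x right, y down, z forward; pixel columns grow to the right and rows downward; lengths in m; the calibration is good to about 2 mm. A picture is of the moment at which its call begins: read the wrist's pose just before it. There is no depth.
- robot.hand_in(): hands the job in, once; it reports no verdict.
The state is a dict: "time": time; "qpos": joint angles; "qvel": joint speeds; "joint_efforts": joint torques, N m; "tool_pos": TCP position; "tool_rot": TCP orientation; "contact_force": force on the tool from outside, world axes, zero at the start; "torque": the same for the moment, N m; "opening": finger opening in m.
Only numpy, scipy, OpenCV 4.12 (cv2) and the standard library are available. Lean on these libraries where they do the work, as an engineer would, in place of code of your own. Each camera call takes 0.05 s, during which the arm holds its last target. There are 200 camera calls.

## Working session

There is one attempt and no reset: what is moved stays moved. The work goes in short steps, Python scripts to look and compute and a tool call to move; the robot and the scene stay as the last step left them, time stands still between calls to the robot, and variables do not carry over. Pictures are saved under pics/ and viewed, on a budget of 10 in all, crops included, one or two more only if the job needs it, and the job is handed in when it is done.

Besides the shell and the picture viewer there is one more tool, called after "Call:" in YAML: its name, and indented under it one key for each argument. apply_moves: Moves the arm, as the interface text tells. Its arguments: {"type":"object","properties":{"rows":{"type":"array"},"gripper":{"type":"number"},"newtons":{"type":"number"}},"required":["rows"]}

```bash
mkdir -p pics; ls; python3 - <<'E'
from cell import robot
import cv2,numpy as np,pickle
s=robot.observe();print({k:np.round(v,3).tolist() for k,v in s.items()})
d={n:robot.read_camera(n) for n in("scene","side","wrist")}
pickle.dump((s,d),open("v0.pkl","wb"))
for n in("scene","side"):
    print(n,np.round(d[n]["mtx"],1).tolist(),np.round(-d[n]["R"].T@d[n]["t"],3));cv2.imwrite(f"pics/{n}0.png",cv2.resize(d[n]["frame"],(800,600),interpolation=cv2.INTER_CUBIC))
print(np.round(d["wrist"]["T_tool_cam"],3).tolist())
E
```

```text
pics
{'time': 0.0, 'qpos': [-1.456, 0.343, 1.525, 0.0, 1.275, -0.146], 'qvel': [0.0, -0.001, 0.001, 0.0, -0.002, -0.001], 'joint_efforts': [-0.0, -43.124, -24.422, 0.072, 0.056, -0.0], 'tool_pos': [0.135, -0.507, 0.226], 'tool_rot': [-3.14, -0.0, 0.261], 'contact_force': [0.313, -0.141, -0.635], 'torque': [0.019, 0.003, 0.057], 'opening': 0.092}
scene [[500.1, 0.0, 259.4], [0.0, 500.1, 198.5], [0.0, 0.0, 1.0]] [ 1.08  -0.934  1.228]
side [[353.9, 0.0, 257.1], [0.0, 353.9, 191.4], [0.0, 0.0, 1.0]] [ 0.414 -0.948  0.663]
[[0.0, -0.965, -0.262, 0.07], [1.0, 0.0, 0.0, 0.0], [-0.0, -0.262, 0.965, -0.158], [0.0, 0.0, 0.0, 1.0]]
```

View pics/scene0.png

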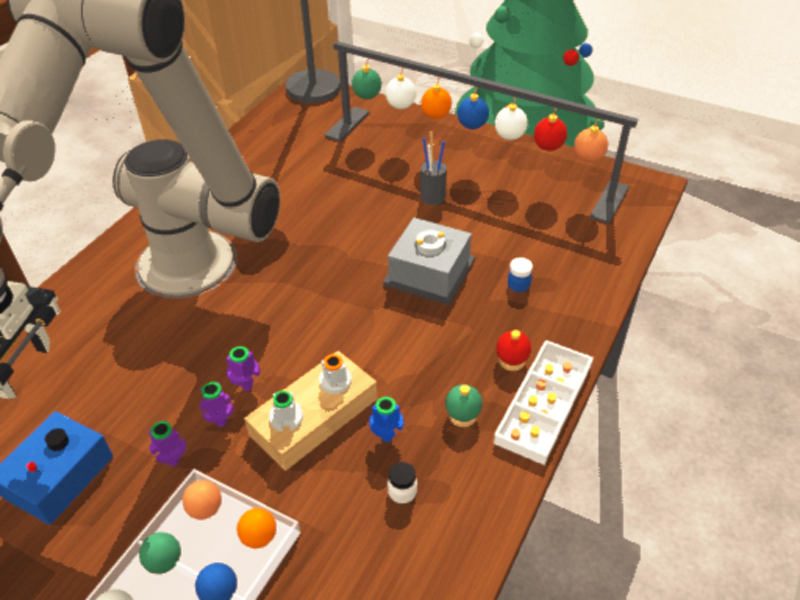

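View pics/side0.png

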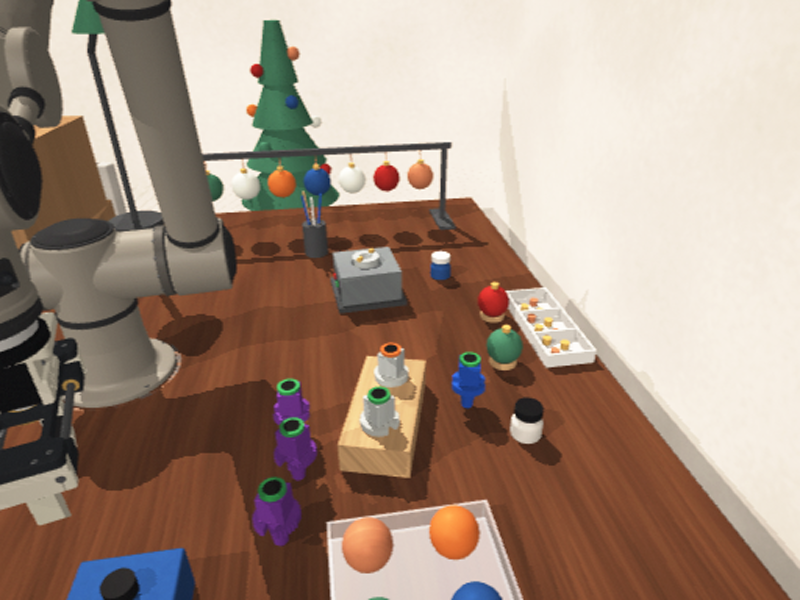

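The scene picture shows these green-topped candidates: steel on the rack (283,400), purple (168,435), (215,400) and (240,362), and blue (386,410). Only the one on the rack is an aluminium/steel holder standing in a wooden rack hole next to the orange spare (333,365), so that is the one. The spindle is at (430,242) in the scene picture and (367,260) in the side picture.

```bash
cat > h.py <<'E'
import numpy as np,cv2
def pose(s):
    from scipy.spatial.transform import Rotation as Ro
    return Ro.from_euler('xyz',s["tool_rot"]).as_matrix(),np.array(s["tool_pos"])
def ext(d,s=None):
    if "R" in d: return d["R"].T,-d["R"].T@d["t"]
    R,p=pose(s);T=d["T_tool_cam"];return R@T[:3,:3],R@T[:3,3]+p
def cast(d,uv,z,s=None):
    A,c=ext(d,s);r=A@np.linalg.solve(d["mtx"],[uv[0],uv[1],1]);return c+r*(z-c[2])/r[2]
def cast_pts(d,pts,z,s=None): return np.array([cast(d,p,z,s) for p in pts])
def proj(d,X,s=None):
    A,c=ext(d,s);x=d["mtx"]@(A.T@(np.array(X)-c));return x[:2]/x[2]
def blobs(im,lo,hi,roi,amin=15):
    x0,y0,x1,y1=roi;m=cv2.inRange(cv2.cvtColor(im,cv2.COLOR_BGR2HSV)[y0:y1,x0:x1],lo,hi)
    cs,_=cv2.findContours(m,cv2.RETR_EXTERNAL,cv2.CHAIN_APPROX_NONE)
    return [c[:,0]+[x0,y0] for c in sorted(cs,key=cv2.contourArea,reverse=True) if cv2.contourArea(c)>=amin]
E
python3 - <<'E'
from h import *;import pickle
s,d=pickle.load(open("v0.pkl","rb"))
R={"scene":dict(g=(168,240,200,272),o=(200,220,228,248),n=(255,140,295,170)),"side":dict(g=(228,242,256,262),o=(240,215,262,232),n=(218,155,250,175))}
for n in R:
    im=d[n]["frame"]
    for k,lo,hi,z in(("g",(45,90,50),(85,255,255),.115),("o",(3,150,120),(18,255,255),.115),("n",(0,0,190),(180,60,255),.1)):
        b=blobs(im,lo,hi,R[n][k])
        for c in b[:2]:
            w=cast_pts(d[n],c,z); (cx,cy),r=cv2.minEnclosingCircle((w[:,:2]*1000).astype(np.float32));print(n,k,len(c),c.mean(0).round(),round(cx),round(cy),"r",round(r,1))
c1=cv2.resize(d["scene"]["frame"][215:300,150:260],None,fx=5,fy=5,interpolation=cv2.INTER_CUBIC)
c2=cv2.resize(d["scene"]["frame"][135:195,240:310],None,fx=5,fy=5,interpolation=cv2.INTER_CUBIC)
o=np.zeros((425,900,3),np.uint8);o[:,:550]=c1;o[:300,550:]=c2
cv2.imwrite("pics/crop1.png",cv2.resize(o,(800,378)))
E
```

```text
scene g 31 [180. 255.] 479 -293 r 19.0
scene o 100 [213. 227.] 506 -162 r 47.3
scene n 109 [275. 156.] 519 222 r 85.3
side g 35 [242. 252.] 481 -295 r 20.3
side o 77 [251. 221.] 518 -173 r 43.7
side n 49 [233. 163.] 514 228 r 32.5
```

View pics/crop1.png

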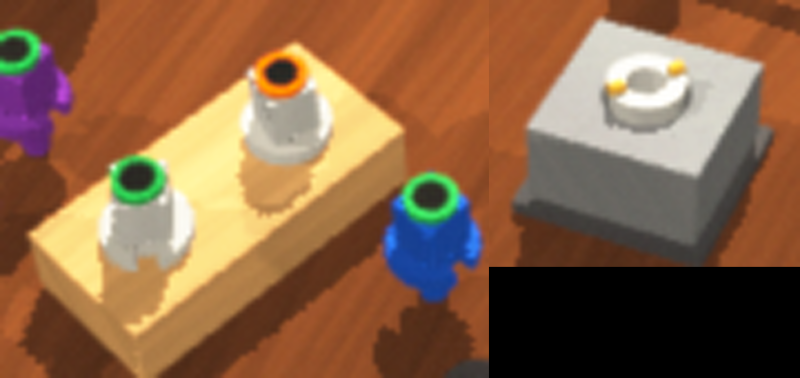

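The crop confirms it: a grey steel holder with a green cup and a slotted flange is in the rack, and the orange spare beside it has a plain flange. The spindle's two brass dogs are also visible. Next I move above the holder for a wrist view.

Call:
apply_moves:
  rows:
    - {"xyz": [20,-6,0]}
    - {"xyz": [40,-12,0]}
    - {"xyz": [48,-15,0]}
    - {"xyz": [48,-15,0]}
    - {"xyz": [48,-15,0]}
    - {"xyz": [48,-15,0]}
    - {"xyz": [48,-15,0]}
    - {"xyz": [48,-13,0]}
    - {"xyz": [30,-9,0]}
    - {"xyz": [10,-2,0]}

```text
invalid input at $.rows[0]: expected keys xyz, turn
```

```bash
python3 - <<'E'
from cell import robot
from h import *;import pickle
s=robot.observe();d=robot.read_camera("wrist");pickle.dump((s,d),open("v1.pkl","wb"))
print(s["time"],np.round(s["tool_pos"],4),np.round(s["tool_rot"],4),np.round(s["qpos"],2),np.round(s["contact_force"],2))
print(proj(d,[.48,-.294,.115],s))
cv2.imwrite("pics/w1.png",d["frame"])
E
```

```text
0.15 [ 0.1354 -0.5069  0.2262] [-3.1405e+00 -2.0000e-04  2.6080e-01] [-1.46  0.34  1.52 -0.    1.28 -0.15] [0.65 0.33 0.49]
[  62.27064977 -431.49354196]
```

View pics/w1.png

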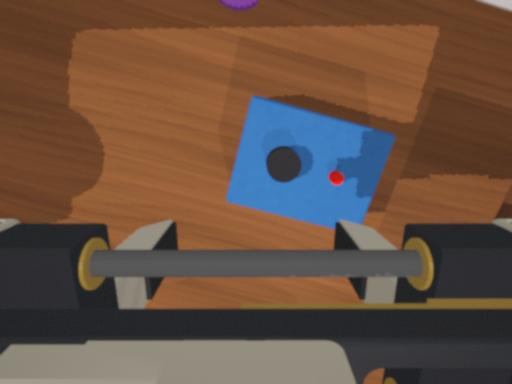

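The call was refused because every row needs "turn", so the arm hasn't moved. This picture shows only the blue box. It also shows that the fingers cover the lower third of the view, so I'll stop a little short of the holder along tool x.

Call:
apply_moves:
  rows:
    - {"xyz": [20,-6,0],"turn": 0}
    - {"xyz": [40,-12,0],"turn": 0}
    - {"xyz": [45,-15,0],"turn": 0}
    - {"xyz": [45,-15,0],"turn": 0}
    - {"xyz": [45,-15,0],"turn": 0}
    - {"xyz": [45,-15,0],"turn": 0}
    - {"xyz": [45,-15,0],"turn": 0}
    - {"xyz": [35,-15,0],"turn": 0}
    - {"xyz": [15,-9,0],"turn": 0}
    - {"xyz": [0,0,0],"turn": 0}

```text
time: 1.45
tool_pos: [0.4293, -0.3067, 0.2267]
tool_rot: [-3.141, 0.0, 0.263]
contact_force: [1.0, -0.0, 0.3]
opening: 0.0918
```

```bash
python3 - <<'E'
from cell import robot
from h import *;import pickle
s=robot.observe();d=robot.read_camera("wrist");pickle.dump((s,d),open("v1.pkl","wb"))
print(s["time"],np.round(s["tool_pos"],4),np.round(s["tool_rot"],4),np.round(s["qpos"],2),np.round(s["contact_force"],2))
print(proj(d,[.48,-.294,.115],s))
cv2.imwrite("pics/w1.png",d["frame"])
E
```

```text
1.45 [ 0.4293 -0.3067  0.2267] [-3.1414e+00  3.0000e-04  2.6310e-01] [-0.77  0.35  1.52 -0.    1.28  0.54] [ 1.03 -0.02  0.28]
[256.09480136 132.60160884]
```

View pics/w1.png

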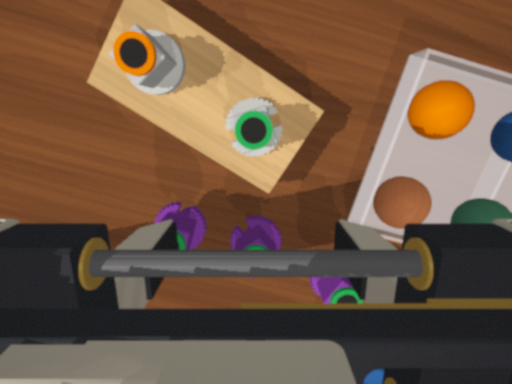

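The wrist picture shows the green cup at (253,129) on the rack and the orange spare at (135,52). Now I measure the centre and the yaw from the flange outline.

```bash
python3 - <<'E'
from h import *;import pickle
s,d=pickle.load(open("v1.pkl","rb"));im=d["frame"]
for k,lo,hi,roi in(("g",(45,90,50),(85,255,255),(225,95,285,165)),("o",(5,150,120),(20,255,255),(100,25,165,85))):
    c=blobs(im,lo,hi,roi)[0]; w=cast_pts(d,c,.115,s)*1000;(x,y),r=cv2.minEnclosingCircle(w[:,:2].astype(np.float32));e=cv2.fitEllipse(w[:,:2].astype(np.float32));print(k,x,y,r,e)
    if k=="g": G=np.array(e[0])
m=cv2.inRange(cv2.cvtColor(im,cv2.COLOR_BGR2HSV),(0,0,110),(180,45,255))
for z in(.067,.055):
  n=[]
  for a in range(0,360,6):
    v=[m[tuple(np.round(proj(d,[(G[0]+r*np.cos(np.radians(a)))/1000,(G[1]+r*np.sin(np.radians(a)))/1000,z],s)).astype(int)[::-1])]>0 for r in(23,25,27)]
    n.append(sum(v))
  print(z,''.join(map(str,n)))
cv2.imwrite("pics/c2.png",cv2.resize(im[85:170,210:300],None,fx=6,fy=6,interpolation=cv2.INTER_CUBIC))
E
```

```text
g 481.8741455078125 -291.0301208496094 17.230438232421875 ((481.7744140625, -291.06231689453125), (32.97990417480469, 33.71241760253906), 30.790019989013672)
o 516.7459716796875 -176.7167205810547 18.16876792907715 ((516.8541259765625, -176.69287109375), (33.763450622558594, 35.598968505859375), 171.0017547607422)
0.067 333333333333333333300000333222222232232233333333200000333333
0.055 333333333333333333300000222222211122222222233333000000333333
```

View pics/c2.png

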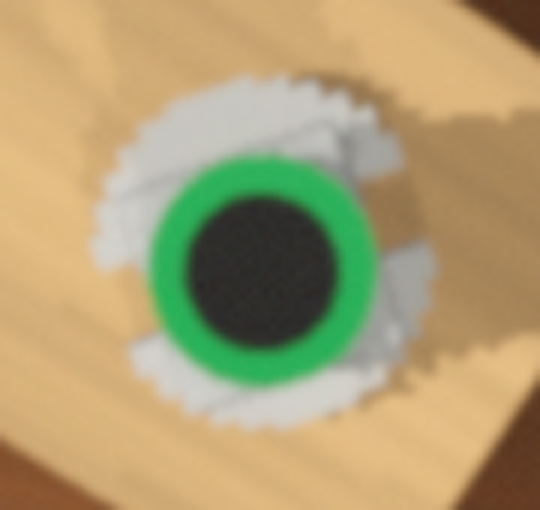

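The slots lie along about 126°/306° in world axes, and the holder axis is at (482,-291) mm. The centre distance to the spare is 119.6 mm, which agrees with the 120 mm given. Before choosing the grasp side I'll make a rough estimate of the dog line.

```bash
python3 - <<'E'
from h import *;import pickle
s,d0=pickle.load(open("v0.pkl","rb"))
for n,roi in(("scene",(262,145,290,165)),("side",(222,155,248,175))):
    d=d0[n];b=blobs(d["frame"],(12,110,120),(35,255,255),roi,0)
    P=[cast(d,c.mean(0),.107)*1000 for c in b[:3]];print(n,[(c.mean(0).round(1).tolist(),len(c)) for c in b[:3]],np.round(P,1)[:,:2].tolist())
    if len(P)>1: v=P[1]-P[0];print("mid",((P[0]+P[1])/2).round(1),"len",np.hypot(*v[:2]).round(1),"ang",np.degrees(np.arctan2(v[1],v[0])).round(1))
# finer slot angle
s,d=pickle.load(open("v1.pkl","rb"));m=cv2.inRange(cv2.cvtColor(d["frame"],cv2.COLOR_BGR2HSV),(0,0,110),(180,45,255))
m=cv2.GaussianBlur(m,(3,3),0).astype(np.float32)
G=np.array([481.8,-291.1])
for z in (.067,.061):
  for r in(22,24,26,28):
    a=np.arange(90,350,1.);uv=np.array([proj(d,[(G[0]+r*np.cos(np.radians(t)))/1000,(G[1]+r*np.sin(np.radians(t)))/1000,z],s) for t in a],np.float32)
    v=cv2.remap(m,uv[:,0].copy(),uv[:,1].copy(),cv2.INTER_LINEAR)[:,0]<128
    print(z,r,[(a[q&v].min(),a[q&v].max(),a[q&v].mean().round(1)) for q in((a<160),(a>280)&(a<335))])
c=cv2.resize(d0["scene"]["frame"][135:195,240:310],None,fx=8,fy=8)
E
```

```text
scene [([268.1, 154.4], 10), ([281.7, 149.9], 7)] [[500.4, 202.5], [531.0, 244.6]]
mid [515.7 223.6 107. ] len 52.0 ang 53.9
side [([237.1, 159.7], 9), ([230.1, 165.1], 7)] [[530.0, 242.3], [500.1, 200.5]]
mid [515.  221.4 107. ] len 51.4 ang -125.6
0.067 22 [(np.float64(110.0), np.float64(159.0), np.float64(134.5)), (np.float64(287.0), np.float64(322.0), np.float64(304.5))]
0.067 24 [(np.float64(109.0), np.float64(139.0), np.float64(124.0)), (np.float64(288.0), np.float64(320.0), np.float64(304.0))]
0.067 26 [(np.float64(109.0), np.float64(138.0), np.float64(123.5)), (np.float64(289.0), np.float64(319.0), np.float64(304.0))]
0.067 28 [(np.float64(110.0), np.float64(138.0), np.float64(124.0)), (np.float64(289.0), np.float64(319.0), np.float64(304.0))]
0.061 22 [(np.float64(109.0), np.float64(159.0), np.float64(134.0)), (np.float64(286.0), np.float64(321.0), np.float64(303.5))]
0.061 24 [(np.float64(110.0), np.float64(141.0), np.float64(125.5)), (np.float64(287.0), np.float64(320.0), np.float64(303.5))]
0.061 26 [(np.float64(109.0), np.float64(139.0), np.float64(124.0)), (np.float64(289.0), np.float64(319.0), np.float64(304.0))]
0.061 28 [(np.float64(111.0), np.float64(139.0), np.float64(125.0)), (np.float64(288.0), np.float64(319.0), np.float64(303.5))]
```

```bash
python3 - <<'E'
from h import *;import pickle
s,d0=pickle.load(open("v0.pkl","rb"))
a,b=d0["scene"],d0["side"];k=.64
P=[a["mtx"]@np.c_[a["R"],a["t"]],b["mtx"]@np.c_[b["R"],b["t"]]]
for n,p,q in(("pA",(240,353),(289,387)),("pB",(211,389),(292,428)),("pC",(167,429),(272,490)),("blue",(386,405),(469,360)),("pot",(433,168),(315,224)),("holder",(283,398),(378,396))):
    X=cv2.triangulatePoints(*P,np.array(p)*k,np.array(q)*k)[:,0];print(n,(X[:3]/X[3]*1000).round())
E
```

```text
pA [ 343. -233.  102.]
pB [ 349. -329.  103.]
pC [ 324. -427.   87.]
blue [ 647. -211.   99.]
pot [402. 471.  91.]
holder [ 480. -289.  110.]
```

The purple and blue look-alikes and the pot are all well clear of the gripper. I grasp with the fingers closing along the slot line (yaw 34°).

Call:
apply_moves:
  rows:
    - {"xyz": [20,0,0],"turn": 0}
    - {"xyz": [25,-1,0],"turn": 0}
    - {"xyz": [10,0,0],"turn": -0.11}
    - {"xyz": [0,0,10],"turn": -0.11}
    - {"xyz": [0,0,25],"turn": -0.11}
    - {"xyz": [0,0,30],"turn": 0}
    - {"xyz": [0,0,30],"turn": 0}
    - {"xyz": [0,0,30],"turn": 0}
    - {"xyz": [0,0,20],"turn": 0}
    - {"xyz": [0,0,8],"turn": 0}

```text
time: 2.75
tool_pos: [0.4815, -0.2929, 0.0724]
tool_rot: [-3.14, 0.001, 0.589]
contact_force: [-0.4, 0.9, 0.5]
opening: 0.0921
```

Call:
apply_moves:
  rows:
    - {"xyz": [0,0,0],"turn": 0}
    - {"xyz": [0,0,0],"turn": 0}
    - {"xyz": [0,0,0],"turn": 0}
    - {"xyz": [0,0,0],"turn": 0}
    - {"xyz": [0,0,0],"turn": 0}
    - {"xyz": [0,0,0],"turn": 0}
    - {"xyz": [0,0,0],"turn": 0}
    - {"xyz": [0,0,0],"turn": 0}
  gripper: 0.1
  newtons: 30

```text
time: 3.75
tool_pos: [0.4816, -0.2924, 0.0738]
tool_rot: [-3.141, 0.0, 0.591]
contact_force: [-2.9, 2.4, 3.0]
opening: 0.0362
```

Call:
apply_moves:
  rows:
    - {"xyz": [0,0,-5],"turn": 0}
    - {"xyz": [0,0,-12],"turn": 0}
    - {"xyz": [0,0,-25],"turn": 0}
    - {"xyz": [0,0,-30],"turn": 0}
    - {"xyz": [0,0,-30],"turn": 0}
    - {"xyz": [0,0,-30],"turn": 0}
    - {"xyz": [0,0,-25],"turn": 0}
    - {"xyz": [0,0,-10],"turn": 0}
    - {"xyz": [0,0,0],"turn": 0}
    - {"xyz": [0,0,0],"turn": 0}

```text
time: 5.0
tool_pos: [0.4813, -0.2923, 0.2395]
tool_rot: [-3.14, 0.001, 0.591]
contact_force: [0.2, 0.6, -4.2]
opening: 0.0358
```

Call:
apply_moves:
  rows:
    - {"xyz": [10,-10,0],"turn": 0}
    - {"xyz": [25,-25,0],"turn": 0}
    - {"xyz": [35,-38,0],"turn": 0}
    - {"xyz": [40,-42,0],"turn": 0}
    - {"xyz": [40,-42,0],"turn": 0}
    - {"xyz": [40,-42,0],"turn": 0}
    - {"xyz": [40,-42,0],"turn": 0}
    - {"xyz": [40,-42,0],"turn": 0}
    - {"xyz": [38,-40,0],"turn": 0}
    - {"xyz": [28,-28,0],"turn": -0.08}

```text
time: 6.25
tool_pos: [0.5644, 0.1893, 0.24]
tool_rot: [-3.141, 0.001, 0.675]
contact_force: [0.2, -0.2, -3.4]
opening: 0.0356
```

Call:
apply_moves:
  rows:
    - {"xyz": [0,0,0],"turn": -0.16}
    - {"xyz": [0,0,0],"turn": -0.18}
    - {"xyz": [0,0,0],"turn": -0.18}
    - {"xyz": [0,0,0],"turn": -0.18}
    - {"xyz": [0,0,0],"turn": -0.18}
    - {"xyz": [0,0,0],"turn": -0.18}
    - {"xyz": [0,0,0],"turn": -0.18}
    - {"xyz": [0,0,0],"turn": -0.18}
    - {"xyz": [0,0,0],"turn": -0.18}
    - {"xyz": [0,0,0],"turn": -0.18}

```text
time: 7.5
tool_pos: [0.5645, 0.1868, 0.2399]
tool_rot: [-3.141, -0.001, 2.457]
contact_force: [-0.1, -0.5, -4.1]
opening: 0.0363
```

Call:
apply_moves:
  rows:
    - {"xyz": [0,0,0],"turn": -0.06}
    - {"xyz": [0,0,0],"turn": 0}
    - {"xyz": [0,0,0],"turn": 0}
    - {"xyz": [0,0,0],"turn": 0}

```text
time: 8.0
tool_pos: [0.5651, 0.1861, 0.2405]
tool_rot: [-3.141, -0.0, 2.51]
contact_force: [-0.8, 0.1, -3.8]
opening: 0.0358
```

```bash
python3 - <<'E'
from cell import robot
from h import *;import pickle
s=robot.observe();d=robot.read_camera("wrist");pickle.dump((s,d),open("v2.pkl","wb"))
print(s["time"],np.round(s["tool_pos"],4),np.round(s["tool_rot"],4),np.round(s["qpos"],2),np.round(s["contact_force"],2),s["opening"])
print(proj(d,[.5154,.2225,.107],s))
im=d["frame"];b=blobs(im,(12,110,100),(35,255,255),(150,40,360,230),8)
for c in b: print(len(c),c.mean(0).round(1),cast(d,c.mean(0),.107,s).round(4))
cv2.imwrite("pics/w2.png",im)
E
```

```text
8.0 [0.5651 0.1861 0.2405] [-3.1413e+00 -2.0000e-04  2.5102e+00] [ 0.19  0.46  1.3  -0.    1.38 -0.75] [-0.83  0.1  -3.82] 0.03579321148530974
[255.79789974 121.31380834]
545 [334.2 129.5] [0.567  0.2798 0.107 ]
577 [174.1 127.6] [0.4731 0.1545 0.107 ]
40 [234.5 116.6] [0.4996 0.2085 0.107 ]
41 [287.6 117.6] [0.5307 0.2494 0.107 ]
```

View pics/w2.png

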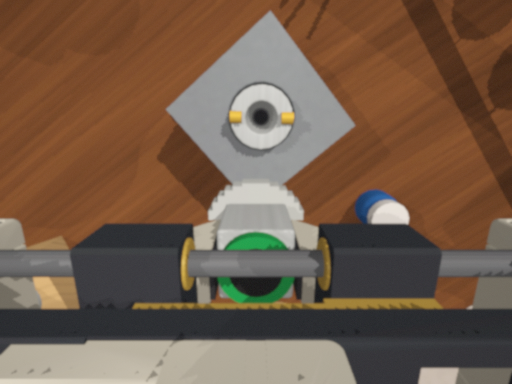

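The wrist picture shows the spindle nose at (262,116), the dogs at (234.5,116.6) and (287.6,117.6), and the holder held level. The wrist and fixed cameras disagree by about 6 mm in y at the spindle. I'll check each camera against the held green cup, whose position is known from the TCP.

```bash
python3 - <<'E'
from cell import robot
from h import *;import pickle
s,w=pickle.load(open("v2.pkl","rb"));_,d0=pickle.load(open("v0.pkl","rb"))
p=np.array(s["tool_pos"]);zt=p[2]+.042
d={n:robot.read_camera(n) for n in("scene","side")};pickle.dump(d,open("v3.pkl","wb"))
def circ(c,dd,z,ss=None):
    q=cast_pts(dd,cv2.convexHull(c)[:,0],z,ss)[:,:2]*1000;return np.round(cv2.fitEllipse(q.astype(np.float32))[0],1),np.round(cv2.fitEllipse(q.astype(np.float32))[1],1)
print("tcp",p,"w mtx",w["mtx"].round(1).tolist(),np.round(w["T_tool_cam"],4).tolist())
for n in d:
    u=proj(d[n],[p[0],p[1],zt]);r=(*np.maximum(0,u-25).astype(int),*(u+25).astype(int))
    for c in blobs(d[n]["frame"],(45,90,40),(85,255,255),r,10)[:2]: print(n,"held cup",u.round(1),c.mean(0).round(1),circ(c,d[n],zt))
    for X,nm in(((.4815,-.2925,.115),"rack g"),):
        u=proj(d0[n],X);r=(*(u-16).astype(int),*(u+16).astype(int))
        c=blobs(d0[n]["frame"],(45,90,40),(85,255,255),r,10)[0];print(n,nm,circ(c,d0[n],.115))
    im=d0[n]["frame"];u=proj(d0[n],(.515,.224,.1));x,y=u.astype(int)
    g=cv2.cvtColor(im,cv2.COLOR_BGR2GRAY);print(n,"nose",u.round(1));print(g[y-1:y+2,x-22:x+22].tolist()) if n=="scene" else 0
c=blobs(w["frame"],(45,90,40),(85,255,255),(200,225,310,310),10)[0];print("wrist held",c.mean(0),c.min(0),c.max(0),proj(w,[p[0],p[1],zt],s))
hsv=cv2.cvtColor(w["frame"],cv2.COLOR_BGR2HSV);print(hsv[117,215:310].tolist()[::3])
for t in(170,185,200):
    c=blobs(w["frame"],(0,0,t),(180,60,255),(220,75,305,160),50)
    if c: print("wrist nose",t,circ(c[0],w,.1,s))
E
```

```text
tcp [0.56513682 0.18614354 0.24053074] w mtx [[292.0, 0.0, 255.4], [0.0, 292.0, 191.4], [0.0, 0.0, 1.0]] [[0.0004, -0.965, -0.2622, 0.0702], [1.0, 0.0005, -0.0004, -0.0002], [0.0005, -0.2622, 0.965, -0.1582], [0.0, 0.0, 0.0, 1.0]]
scene held cup [284.6 120.8] [285.4 122.2] (array([569. , 181.3]), array([25.7, 42.9]))
scene rack g (array([ 480.2, -293.3]), array([33.4, 37.7]))
scene nose [274.8 153.5]
[[109, 105, 114, 149, 197, 208, 209, 209, 208, 210, 210, 211, 210, 211, 232, 252, 252, 248, 246, 179, 162, 167, 170, 172, 174, 184, 189, 194, 202, 201, 218, 250, 231, 205, 211, 213, 214, 210, 212, 211, 212, 211, 213, 213], [105, 108, 128, 180, 204, 207, 207, 208, 208, 207, 209, 209, 209, 208, 217, 242, 237, 233, 230, 166, 160, 167, 169, 170, 173, 184, 187, 195, 235, 251, 252, 252, 231, 196, 195, 196, 197, 199, 210, 212, 212, 211, 212, 211], [108, 122, 165, 200, 205, 206, 207, 207, 208, 208, 209, 209, 205, 189, 160, 198, 205, 194, 181, 166, 165, 168, 170, 171, 173, 184, 193, 218, 252, 253, 253, 252, 189, 170, 191, 193, 193, 196, 202, 212, 213, 213, 211, 211]]
side rack g (array([ 481.3, -294.4]), array([33.4, 41.1]))
side nose [233.7 163.8]
wrist held [255.32571429 290.78857143] [217 277] [294 302] [255.86882657 274.8211174 ]
[[0, 0, 152], [120, 3, 154], [105, 3, 152], [120, 2, 151], [0, 5, 111], [22, 166, 208], [22, 171, 224], [22, 172, 225], [22, 173, 224], [18, 30, 195], [25, 9, 168], [30, 7, 138], [20, 8, 99], [165, 11, 45], [120, 15, 34], [130, 22, 35], [120, 32, 32], [113, 28, 37], [0, 6, 84], [30, 7, 114], [30, 6, 128], [18, 8, 152], [19, 112, 192], [22, 170, 238], [22, 168, 239], [23, 169, 239], [21, 150, 220], [0, 0, 139], [120, 2, 144], [90, 2, 148], [90, 2, 158], [90, 2, 158]]
wrist nose 170 (array([515.3, 229.1]), array([60.9, 61.2]))
wrist nose 185 (array([515.2, 229.3]), array([60. , 60.3]))
wrist nose 200 (array([505.3, 236.3]), array([33.4, 55. ]))
```

Call:
apply_moves:
  rows:
    - {"xyz": [10,0,0],"turn": 0}
    - {"xyz": [20,1,0],"turn": 0}
    - {"xyz": [20,2,5],"turn": 0}
    - {"xyz": [12,1,10],"turn": 0}
    - {"xyz": [3,0,12],"turn": 0}
    - {"xyz": [0,0,8],"turn": 0}
    - {"xyz": [0,0,0],"turn": 0}
    - {"xyz": [0,0,0],"turn": 0}

```text
time: 9.15
tool_pos: [0.5157, 0.2272, 0.2058]
tool_rot: [3.141, 0.0, 2.51]
contact_force: [1.0, -0.1, -3.1]
opening: 0.0359
```

```bash
python3 - <<'E'
from cell import robot
from h import *;import pickle
s=robot.observe();d={n:robot.read_camera(n) for n in("scene","side")};pickle.dump((s,d),open("v4.pkl","wb"))
p=np.array(s["tool_pos"]);print(s["time"],p.round(4),np.round(s["tool_rot"],4),np.round(s["contact_force"],2))
_,d0=pickle.load(open("v0.pkl","rb"))
o=np.zeros((400,800,3),np.uint8)
for i,n in enumerate(d):
    u=proj(d[n],[p[0],p[1],.125]).astype(int);print(n,u)
    o[:,400*i:400*i+400]=cv2.resize(d[n]["frame"][u[1]-25:u[1]+25,u[0]-25:u[0]+25],(400,400),interpolation=cv2.INTER_CUBIC)
    x,y=proj(d0[n],(.515,.226,.1)).astype(int);f=d0[n]["frame"]
    for t in(215,225,235,245):
        b=blobs(f,(0,0,t),(180,60,255),(x-16,y-12,x+17,y+13),10)
        if b:
            q=cast_pts(d0[n],cv2.convexHull(b[0])[:,0],.1)[:,:2]*1000;print(n,t,cv2.fitEllipse(q.astype(np.float32)))
cv2.imwrite("pics/c3.png",o)
E
```

```text
9.15 [0.5157 0.2272 0.2058] [3.1414e+00 4.0000e-04 2.5101e+00] [ 1.02 -0.05 -3.12]
scene [275 147]
scene 215 ((523.8455810546875, 233.54522705078125), (94.23713684082031, 151.65576171875), 73.90499877929688)
scene 225 ((501.1845703125, 241.33847045898438), (31.22509765625, 54.72117233276367), 134.3603515625)
scene 235 ((500.5928955078125, 240.7802734375), (25.299610137939453, 53.787574768066406), 136.1807403564453)
scene 245 ((501.2301940917969, 240.346435546875), (24.386734008789062, 49.34309387207031), 137.0098876953125)
side [233 157]
side 215 ((527.5427856445312, 217.8943634033203), (22.896291732788086, 55.99113845825195), 142.46365356445312)
side 225 ((526.787353515625, 214.72885131835938), (20.300241470336914, 54.530029296875), 139.6486053466797)
```

View pics/c3.png

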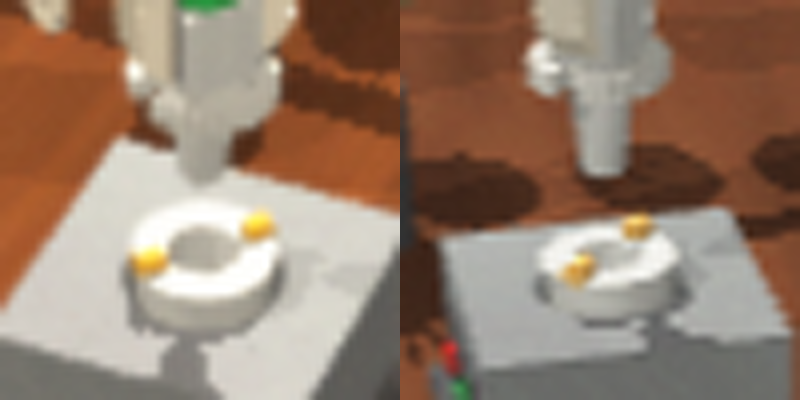

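In both crops the shank tip hangs over the nose: scene tip about (204,172) and bore (204,250), side tip about (603,167) and bore (608,256). I'll convert these into a relative offset.

```bash
python3 - <<'E'
from h import *;import pickle
s,d=pickle.load(open("v4.pkl","rb"));p=np.array(s["tool_pos"])
U={"scene":(275,147),"side":(233,157)}
M={"scene":((204,172),(205,246),((149,261),(258,225))),"side":((203,167),(208,253),((178,270),(237,227)))}
for n in d:
    f=lambda c:np.array(U[n])-25+np.array(c)/8-.44
    t,b,g=M[n];T=cast(d[n],f(t),p[2]-.063);B=cast(d[n],f(b),.1);D=[cast(d[n],f(x),.106) for x in g];m=(D[0]+D[1])/2
    print(n,"tip",(T*1000).round(1),"bore",(B*1000).round(1),"dogs mid",(m*1000).round(1),"off bore",((B-T)*1000).round(1)[:2],"off dogs",((m-T)*1000).round(1)[:2],"ang",np.degrees(np.arctan2(*(D[1]-D[0])[1::-1])).round(1))
E
```

```text
scene tip [513.4 228.  142.8] bore [513.4 230.3 100. ] dogs mid [515.  225.6 106. ] off bore [-0.1  2.3] off dogs [ 1.6 -2.3] ang 53.7
side tip [514.6 229.7 142.8] bore [515.1 229.2 100. ] dogs mid [514.6 221.7 106. ] off bore [ 0.5 -0.5] off dogs [-0.1 -8. ] ang 52.4
```

The bore centre is within about 2 mm of the tool axis in both views, and the dog angle (52–54°) matches the slot line (53.8°). I descend gently.

Call:
apply_moves:
  rows:
    - {"xyz": [0.6,0.8,4],"turn": 0}
    - {"xyz": [0,0,8],"turn": 0}
    - {"xyz": [0,0,8],"turn": 0}
    - {"xyz": [0,0,8],"turn": 0}
    - {"xyz": [0,0,8],"turn": 0}
    - {"xyz": [0,0,6],"turn": 0}
    - {"xyz": [0,0,5],"turn": 0}
    - {"xyz": [0,0,5],"turn": 0}
    - {"xyz": [0,0,0],"turn": 0}
    - {"xyz": [0,0,0],"turn": 0}

```text
time: 10.5
tool_pos: [0.5153, 0.2286, 0.1539]
tool_rot: [3.141, 0.0, 2.511]
contact_force: [-1.1, 1.0, -4.2]
opening: 0.0359
```

Call:
apply_moves:
  rows:
    - {"xyz": [0,0,4],"turn": 0}
    - {"xyz": [0,0,4],"turn": 0}
    - {"xyz": [0,0,4],"turn": 0}
    - {"xyz": [0,0,3],"turn": 0}
    - {"xyz": [0,0,3],"turn": 0}
    - {"xyz": [0,0,2],"turn": 0}
    - {"xyz": [0,0,0],"turn": 0}
    - {"xyz": [0,0,0],"turn": 0}

```text
time: 11.5
tool_pos: [0.5152, 0.2285, 0.1338]
tool_rot: [3.141, 0.0, 2.511]
contact_force: [0.6, 0.1, -3.5]
opening: 0.0356
```

```bash
python3 - <<'E'
from cell import robot
import numpy as np
s=robot.observe();print(s["time"],np.round(s["tool_pos"],4),np.round(s["contact_force"],2),np.round(s["torque"],3))
E
```

```text
11.5 [0.5152 0.2285 0.1338] [ 0.62  0.08 -3.46] [ 0.046 -0.189  0.048]
```

Call:
apply_moves:
  rows:
    - {"xyz": [0,0,2],"turn": 0}
    - {"xyz": [0,0,2],"turn": 0}
    - {"xyz": [0,0,1.5],"turn": 0}
    - {"xyz": [0,0,1],"turn": 0}
    - {"xyz": [0,0,0.5],"turn": 0}
    - {"xyz": [0,0,0],"turn": 0}

```text
time: 12.25
tool_pos: [0.5152, 0.2285, 0.1266]
tool_rot: [-3.141, 0.0, 2.511]
contact_force: [-0.2, 0.9, -4.4]
opening: 0.0355
```

Call:
apply_moves:
  rows:
    - {"xyz": [0,0,0.5],"turn": 0}
    - {"xyz": [0,0,0.5],"turn": 0}
    - {"xyz": [0,0,0.5],"turn": 0}
    - {"xyz": [0,0,0],"turn": 0}

```text
time: 12.75
tool_pos: [0.5151, 0.2285, 0.1251]
tool_rot: [-3.141, -0.0, 2.511]
contact_force: [-0.1, 0.3, -3.5]
opening: 0.0358
```

Call:
apply_moves:
  rows:
    - {"xyz": [0,0,0.5],"turn": 0}
    - {"xyz": [0,0,0.5],"turn": 0}
    - {"xyz": [0,0,0],"turn": 0}

```text
time: 13.12
tool_pos: [0.5151, 0.2285, 0.1241]
tool_rot: [-3.141, 0.0, 2.511]
contact_force: [-0.8, -0.2, -3.1]
opening: 0.0357
```

Call:
apply_moves:
  rows:
    - {"xyz": [0,0,0.5],"turn": 0}
    - {"xyz": [0,0,0.5],"turn": 0}
    - {"xyz": [0,0,0],"turn": 0}

```text
time: 13.5
tool_pos: [0.5153, 0.2285, 0.1237]
tool_rot: [3.141, 0.0, 2.511]
contact_force: [-1.8, -1.2, 2.9]
opening: 0.036
```

Call:
apply_moves:
  rows:
    - {"xyz": [0,0,0.5],"turn": 0}
    - {"xyz": [0,0,0.5],"turn": 0}
    - {"xyz": [0,0,0],"turn": 0}

```text
time: 13.88
tool_pos: [0.5153, 0.2286, 0.1224]
tool_rot: [3.141, 0.0, 2.511]
contact_force: [-0.5, -0.4, 4.8]
opening: 0.0361
```

Contact at TCP z ≈ 0.1237 with a steady 8 N or so that gives way: that's the plug, 5 mm before home, so the dogs are already in the slots. I keep pushing slowly.

Call:
apply_moves:
  rows:
    - {"xyz": [0,0,0.5],"turn": 0}
    - {"xyz": [0,0,0.5],"turn": 0}
    - {"xyz": [0,0,0],"turn": 0}

```text
time: 14.25
tool_pos: [0.5154, 0.2285, 0.1214]
tool_rot: [3.141, 0.0, 2.511]
contact_force: [-1.7, -1.0, 4.8]
opening: 0.0361
```

Call:
apply_moves:
  rows:
    - {"xyz": [0,0,0.5],"turn": 0}
    - {"xyz": [0,0,0.5],"turn": 0}
    - {"xyz": [0,0,0],"turn": 0}

```text
time: 14.62
tool_pos: [0.5154, 0.2285, 0.1204]
tool_rot: [3.141, 0.001, 2.511]
contact_force: [-1.1, -0.5, 5.3]
opening: 0.0361
```

Call:
apply_moves:
  rows:
    - {"xyz": [0,0,0.5],"turn": 0}
    - {"xyz": [0,0,0.3],"turn": 0}
    - {"xyz": [0,0,0],"turn": 0}

```text
time: 15.0
tool_pos: [0.5154, 0.2285, 0.1196]
tool_rot: [3.141, 0.001, 2.511]
contact_force: [-1.0, -0.7, 5.6]
opening: 0.0358
```

Call:
apply_moves:
  rows:
    - {"xyz": [0,0,0.4],"turn": 0}
    - {"xyz": [0,0,0.2],"turn": 0}
    - {"xyz": [0,0,0],"turn": 0}

```text
time: 15.38
tool_pos: [0.5154, 0.2285, 0.119]
tool_rot: [3.141, 0.001, 2.511]
contact_force: [-1.7, -0.2, 4.4]
opening: 0.0355
```

Call:
apply_moves:
  rows:
    - {"xyz": [0,0,0.3],"turn": 0}
    - {"xyz": [0,0,0.2],"turn": 0}
    - {"xyz": [0,0,0],"turn": 0}

```text
time: 15.75
tool_pos: [0.5155, 0.2285, 0.1187]
tool_rot: [3.141, 0.001, 2.511]
contact_force: [-2.3, -1.0, 7.0]
opening: 0.036
```

Call:
apply_moves:
  rows:
    - {"xyz": [0,0,0.3],"turn": 0}
    - {"xyz": [0,0,0],"turn": 0}

```text
time: 16.0
tool_pos: [0.5155, 0.2285, 0.1187]
tool_rot: [3.141, 0.001, 2.511]
contact_force: [-2.2, -1.8, 9.5]
opening: 0.0358
```

z has stopped at 0.1187, exactly 5 mm below the plug contact, and the force is rising. I'll push a little more to confirm it's firm.

Call:
apply_moves:
  rows:
    - {"xyz": [0,0,0.3],"turn": 0}
    - {"xyz": [0,0,0],"turn": 0}

```text
time: 16.25
tool_pos: [0.5155, 0.2285, 0.1187]
tool_rot: [3.141, 0.001, 2.511]
contact_force: [-2.7, -0.8, 11.7]
opening: 0.036
```

Call:
apply_moves:
  rows:
    - {"xyz": [0,0,0.3],"turn": 0}
    - {"xyz": [0,0,0],"turn": 0}

```text
time: 16.5
tool_pos: [0.5155, 0.2285, 0.1187]
tool_rot: [3.141, 0.001, 2.511]
contact_force: [-3.4, -2.2, 13.0]
opening: 0.036
```

z hasn't moved under about 17 N of net push. TCP minus face is 18.7 mm, against 18.8 mm when the flange rested on the rack, so the flange is flat on the spindle face. I ease the load and let go.

Call:
apply_moves:
  rows:
    - {"xyz": [0,0,-0.6],"turn": 0}
    - {"xyz": [0,0,-0.4],"turn": 0}
    - {"xyz": [0,0,0],"turn": 0}

```text
time: 16.88
tool_pos: [0.5154, 0.2285, 0.1187]
tool_rot: [3.141, 0.001, 2.511]
contact_force: [-1.7, -1.5, 7.6]
opening: 0.0352
```

Call:
apply_moves:
  rows:
    - {"xyz": [0,0,0],"turn": 0}
    - {"xyz": [0,0,0],"turn": 0}
    - {"xyz": [0,0,0],"turn": 0}
    - {"xyz": [0,0,0],"turn": 0}
    - {"xyz": [0,0,0],"turn": 0}
    - {"xyz": [0,0,0],"turn": 0}
  gripper: 1.0

```text
time: 17.62
tool_pos: [0.5152, 0.2285, 0.1184]
tool_rot: [-3.142, 0.0, 2.511]
contact_force: [-0.1, 0.2, 0.2]
opening: 0.0896
```

Call:
apply_moves:
  rows:
    - {"xyz": [0,0,-3],"turn": 0}
    - {"xyz": [0,0,-8],"turn": 0}
    - {"xyz": [0,0,-15],"turn": 0}
    - {"xyz": [0,0,-20],"turn": 0}
    - {"xyz": [0,0,-20],"turn": 0}
    - {"xyz": [0,0,-20],"turn": 0}
    - {"xyz": [-10,0,-15],"turn": 0}
    - {"xyz": [-25,0,-5],"turn": 0}
    - {"xyz": [-20,0,0],"turn": 0}
    - {"xyz": [-5,0,0],"turn": 0}

```text
time: 18.88
tool_pos: [0.5643, 0.1923, 0.2243]
tool_rot: [-3.141, -0.0, 2.509]
contact_force: [-0.4, 0.4, -0.2]
opening: 0.0916
```

Call:
apply_moves:
  rows:
    - {"xyz": [0,0,0],"turn": 0}
    - {"xyz": [0,0,0],"turn": 0}

```text
time: 19.12
tool_pos: [0.5631, 0.1935, 0.2242]
tool_rot: [-3.141, -0.001, 2.511]
contact_force: [-1.3, -1.0, 0.1]
opening: 0.0917
```

```bash
python3 - <<'E'
from cell import robot
from h import *
s=robot.observe();w=robot.read_camera("wrist");d=robot.read_camera("side")
print(s["time"],np.round(s["tool_pos"],4),np.round(s["contact_force"],2),s["opening"])
c=blobs(w["frame"],(45,90,40),(85,255,255),(200,50,310,200),10)[0]
q=cast_pts(w,cv2.convexHull(c)[:,0],.16,s)[:,:2]*1000;print("cup",cv2.fitEllipse(q.astype(np.float32)))
o=np.zeros((400,800,3),np.uint8);u=proj(w,[.5153,.2288,.12],s).astype(int);v=proj(d,[.5153,.2288,.12]).astype(int)
o[:,:400]=cv2.resize(w["frame"][max(0,u[1]-60):u[1]+60,u[0]-60:u[0]+60],(400,400),interpolation=cv2.INTER_CUBIC)
o[:,400:]=cv2.resize(d["frame"][v[1]-30:v[1]+30,v[0]-30:v[0]+30],(400,400),interpolation=cv2.INTER_CUBIC)
cv2.imwrite("pics/c4.png",o)
E
```

```text
19.125 [0.5631 0.1935 0.2242] [-1.34 -1.04  0.08] 0.09173507051139759
cup ((514.8515014648438, 228.66897583007812), (34.03392791748047, 34.38080978393555), 152.0706329345703)
```

View pics/c4.png

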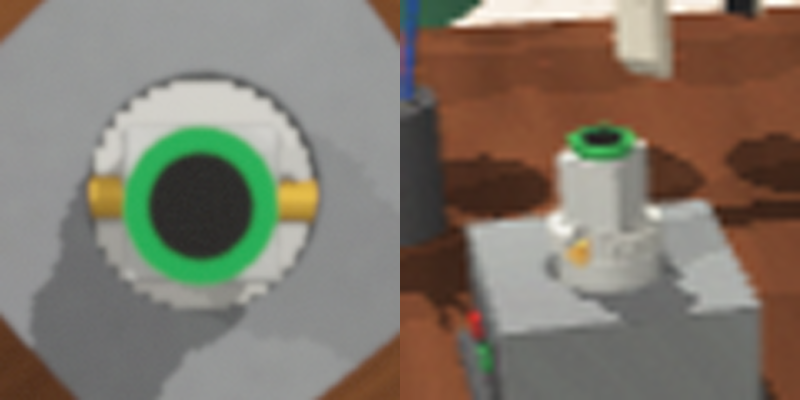

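The holder stands flat on the spindle. Brass dogs show in both slots at (105,198) and (298,200) in the crop, and the gripper is clear. I'll hand in.

```bash
python3 -c "
from cell import robot
print(robot.hand_in())"
```

```text
the job is handed in; nothing more can be done
None
```

The green-topped holder is seated in the spindle with both dogs in its slots. I let go, backed the gripper clear and handed the job in just after 19 s of the 72 s allowed.

- **Getting it there:** I took the holder from the rack with its grip on the steel block. I then turned its slots to the dog line seen in the cameras, about 53–54° in world axes, and lowered it in small steps.
- **Feel:** It passed the dogs without touching and met the plug 5 mm before home, at about 8 N. It then stopped firmly and did not move under a net push of about 17 N.
- **Seating height:** The tool stopped 18.7 mm above the spindle face, against 18.8 mm above the rack top at pickup, so the flange lies flat.
- **Final pictures:** Both dogs show in the slots, and the holder stands upright at (515, 229) mm. I did not check the spare or the other objects again afterwards; nothing was felt or seen touching them.
- **Disagreements and slips:**
  - The wrist and fixed cameras differed by about 6 mm in y on the dogs. I settled it by comparing the shank tip with the bore in two views, and then by feel.
  - My first move call was refused because I left out "turn", and that cost one picture. I viewed eight in all.

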